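# Tidy a goldsmith's bench: wheels, forming blocks and ring clamp back to their trays

### The job

Tidy the goldsmith's bench: put both felt polishing wheels into the round wooden dish, both steel forming blocks (the cube and the bar with the row of holes) into the wide metal tray, and the wooden ring clamp into the narrow wooden tray. Set each one down gently, not dropped, so that it lies flat on the floor of its dish or tray, not on a rim or on another piece; leave the pliers that lie among them where they are.

Things in the scene. Friction and masses are not known exactly. Their poses are not given: they have to be found in the camera images.
- large_wheel: Large felt polishing wheel: off-white disc 56 mm in diameter, 24 mm high, lying flat, a small brass hub on top; about 60 g. Origin: centre of its underside, z up.
- small_wheel: Small felt polishing wheel: off-white disc 42 mm in diameter, 24 mm high, lying flat, a small brass hub on top; about 40 g. Origin: centre of its underside, z up.
- doming_block: Doming block: plain steel cube of 40 mm with a round dark dimple in the top and four sides; about 450 g. Origin: centre of its underside, z up, x and y square to its sides.
- bezel_block: Bezel block: plain steel bar 84 mm long (its x), 30 mm wide (its y), 24 mm high, with a row of five dark holes of growing size along its top; about 400 g. Origin: centre of its underside, z up.
- ring_clamp: Ring clamp: pale wooden bar 100 mm long (its x), 26 mm wide (its y; 21 mm over the last 18 mm at each end), 24 mm high, a dark slit along it and a steel band round its middle; about 50 g. Origin: centre of its underside, z up.
- pliers: Bystander: pliers lying flat, steel jaws to its +x (45 mm from the origin), two black handles to its -x (65 mm from the origin), about 38 mm wide, 11 mm high. Origin: under the pivot. Not to be moved.
- round_dish: Round dark wooden dish, fixed: outer diameter 160 mm, inner 150 mm, floor 5 mm thick, rim top 12 mm above the table. Takes both wheels side by side. Origin: centre of its underside.
- wide_tray: Wide metal tray, rectangular, fixed: outside 130 mm (its x) by 180 mm (its y), walls 5 mm, floor 5 mm thick, rim top 12 mm above the table. Takes both steel blocks side by side. Origin: centre of its underside.
- narrow_tray: Narrow dark wooden tray, rectangular, fixed: outside 94 mm (its x) by 170 mm (its y), walls 5 mm, floor 5 mm thick, rim top 12 mm above the table. Takes the ring clamp lengthwise along its y. Origin: centre of its underside.
Things that resemble listed ones, but are neither listed nor needed, are in the scene too. What is shaped like the ring_clamp but green, purple or turquoise is not meant.

How it is judged:
At the end, for the whole second after the job is handed in: Both wheels lie within the round dish, both steel blocks within the wide tray, the ring clamp within the narrow tray: each flat (tilt under 0.12 rad), at rest, its underside under 9 mm above that of its tray, on the floor and not on a rim or another piece; the pliers moved less than 30 mm (z of large_wheel in the frame of round_dish between 0 and 0.009 m and angle between each of large_wheel, small_wheel, doming_block, bezel_block, ring_clamp's own z axis and vertical below 0.12 rad and linear speed of each of large_wheel, small_wheel, doming_block, bezel_block, ring_clamp below 0.02 m/s and angular speed of each of large_wheel, small_wheel, doming_block, bezel_block, ring_clamp below 0.2 rad/s and horizontal distance between large_wheel and round_dish below 0.055 m and z of small_wheel in the frame of round_dish between 0 and 0.009 m and horizontal distance between small_wheel and round_dish below 0.062 m and z of doming_block in the frame of wide_tray between 0 and 0.009 m and x of doming_block in the frame of wide_tray between -0.045 and 0.045 m and y of doming_block in the frame of wide_tray between -0.07 and 0.07 m and z of bezel_block in the frame of wide_tray between 0 and 0.009 m and x of bezel_block in the frame of wide_tray between -0.05 and 0.05 m and y of bezel_block in the frame of wide_tray between -0.075 and 0.075 m and z of ring_clamp in the frame of narrow_tray between 0 and 0.009 m and x of ring_clamp in the frame of narrow_tray between -0.035 and 0.035 m and y of ring_clamp in the frame of narrow_tray between -0.035 and 0.035 m and distance of pliers from where it was at the start of the episode below 0.03 m); the robot touches nothing.
It fails at once if a piece is dropped or thrown (faster than 0.7 m/s while not held) ((linear speed of large_wheel above 0.7 m/s and contact force between the fingers and large_wheel below 0.05 N) or (linear speed of small_wheel above 0.7 m/s and contact force between the fingers and small_wheel below 0.05 N) or (linear speed of doming_block above 0.7 m/s and contact force between the fingers and doming_block below 0.05 N) or (linear speed of bezel_block above 0.7 m/s and contact force between the fingers and bezel_block below 0.05 N) or (linear speed of ring_clamp above 0.7 m/s and contact force between the fingers and ring_clamp below 0.05 N)).
It fails at once if the pliers are pushed 30 mm or more (distance of pliers from where it was at the start of the episode above 0.03 m).
It also fails if it takes over 128 s, if anything falls off the work surface, if the arm or the gripper's body presses on something with over 40 N, if the wrist force passes 120 N, or if a joint passes its speed limit or range.

### The arm

A 6-joint arm with a two-finger parallel gripper is mounted at the origin on the work surface. World frame = base frame: x ahead of the robot, y to its left, z up, the work surface at z = 0. Lengths are in m, angles in rad, forces in N, time in s.
With the tool pointing down it reaches from about 0.35 to 0.85 m from the base axis. Payload 8.1 kg.
Tool frame: the origin (TCP) lies on the mounting face of the last link; the fingertips stand 186 mm ahead of it and the grasp point (between the pads) lies 167 mm ahead of it; z points along the fingers, y is the line along which they close (so a half turn about z gives the same grasp; the last joint's range is limited). The gripper opens to 93 mm and grips with 3 to 60 N. Pads are 15 mm wide; open, the fingers measure 128 mm over their backs; the gripper's body (75 mm by 188 mm) begins 65 mm behind the grasp point.
Start: joints at [-1.199, 0.13, 1.488, -0, 1.523, -0.085], TCP at [0.265, -0.538, 0.405] pointing down, gripper open.
Joint ranges: [-2.96, 2.96], [-0.89, 2.26], [0.02, 2.5], [-1.34, 4.48], [0, 2.73], [-2.66, 2.66]. Speed limits (rad/s): [2.39, 2.39, 2.79, 3.14, 3.14, 3.14].

### API

Orientations are given as a rotation vector (axis times angle).
In Python, from plant import * gives the robot as it stands. The module is installed in compiled form; this text tells all that it offers.
- The arm moves only by the tool arm_command, never from a script. Its argument "increments" is a list of rows, each a list of 6 numbers: the shift along the tool's x, y, z in units of 0.2 m (1.0 is 0.2 m), then the turn, a rotation vector about the tool's x, y, z in units of pi rad (1.0 is pi rad). A call has exactly 5 rows; each row is the pose to reach, as a shift and turn from the pose commanded when the call began, along the tool's axes at that moment, turning the shorter way round; what a row does not reach only later rows make up. A row lasts 1/8 s, in which the tool goes at most 62.5 mm and 10.7 degrees, less where a joint would pass 70% of its speed; a pose out of reach is approached as far as the arm can. A call with a number of a shift or a turn outside -1 to 1 is refused whole. A call with a gripper value outside its range is refused whole. "fingers" is the closure, from -1 (fully open) to 1 (shut), set as the call begins (left out, the last holds). The fingers move at their own pace and stop on an object; "force" is the grip in N (left out, the last holds). Time passes only in rows, so rows that repeat a pose let the fingers close, or fill a call up. It gives the time, the measured TCP pose, the force, the opening and the grip force at its end, in the units of the state.
- read_state(): the state, without advancing time (a new reading comes with each control period).
- read_camera(name): name is "side" or "top"; returns a dict with "image" (420x560x3 uint8, red, green, blue), "fx", "fy", "cx", "cy" (pixels), "T" (4x4, takes a point from camera to world coordinates). Camera axes: x right, y down, z forward; pixel columns grow to the right and rows downward; lengths in m; the calibration is good to about 2 mm. A picture is of the moment at which its call begins. There is no depth.
- close_job(): hands the job in; it is judged then, once.
The state is a dict: "t": time; "q": joint angles; "dq": joint speeds; "joint_torque": joint torques, N m; "tool_pos": TCP position; "orientation": TCP orientation; "force": force on the tool from outside, world axes, zero at the start; "wrist_torque": the same for the moment, N m; "opening": finger opening in m; "gripper_force": force on a finger pad.
Only numpy, scipy, OpenCV 4.12 (cv2) and the standard library are available. Lean on these libraries where they do the work, as an engineer would, in place of code of your own. Each camera call takes 0.05 s, during which the arm holds its last target. There are 200 camera calls.

## Working session

There is one attempt and no reset: what is moved stays moved. The work goes in short steps, Python scripts to look and compute and a tool call to move; the robot and the scene stay as the last step left them, time stands still between calls to the robot, and variables do not carry over. Pictures are saved under pics/ and viewed, at most 14 in all, crops included, and the job is handed in when it is done.

Besides the shell and the picture viewer there is one more tool, called after ">>>" as name([rows], argument=value, ...), one row to a line, values as JSON. arm_command: Moves the arm, as the interface text tells. Shifts and turns lie within -1 to 1; 1 stands for 0.2 m of shift or pi rad of turn. Its arguments: {"type":"object","properties":{"increments":{"type":"array","items":{"type":"array","items":{"type":"number","minimum":-1,"maximum":1}}},"fingers":{"type":"number"},"force":{"type":"number"}},"required":["increments"]}

```bash
mkdir -p pics
python3 - <<'E'
from plant import *
import cv2,numpy as np
for n in("top","side"):
    c=read_camera(n); cv2.imwrite(f"pics/{n}0.png",cv2.cvtColor(c["image"],cv2.COLOR_RGB2BGR)); np.savez(f"{n}0.npz",**c)
    print(n,c["fx"],c["fy"],c["cx"],c["cy"],np.round(c["T"],4).tolist())
s=read_state();print({k:np.round(v,3).tolist() for k,v in s.items()})
E
```

```text
top 540.0106690398306 540.0106690398306 282.27881531183783 211.08646842058965 [[-0.011, -0.9816, 0.1908, 0.2726], [-0.9998, 0.0134, 0.0112, -0.0758], [-0.0136, -0.1907, -0.9816, 1.2725], [0.0, 0.0, 0.0, 1.0]]
side 478.7320630921412 478.7320630921412 284.4519773153982 205.3630452744546 [[0.73, -0.3335, 0.5965, -0.312], [-0.6831, -0.3837, 0.6214, -0.9], [0.0216, -0.8611, -0.5079, 0.7109], [0.0, 0.0, 0.0, 1.0]]
{'t': 0.1, 'q': [-1.199, 0.131, 1.489, -0.0, 1.523, -0.085], 'dq': [0.001, -0.0, -0.003, 0.0, 0.001, 0.0], 'joint_torque': [0.001, -56.134, -49.31, 0.077, 0.029, -0.0], 'tool_pos': [0.265, -0.538, 0.404], 'orientation': [-3.058, -0.711, 0.0], 'force': [-0.695, 0.214, 0.397], 'wrist_torque': [-0.004, 0.032, -0.024], 'gripper_force': 0.0, 'opening': 0.093}
```

View pics/top0.png

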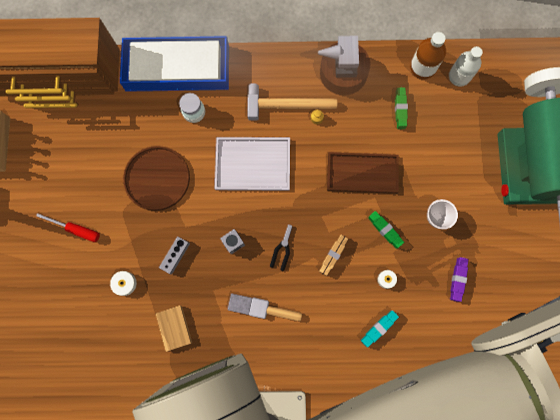

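View pics/side0.png

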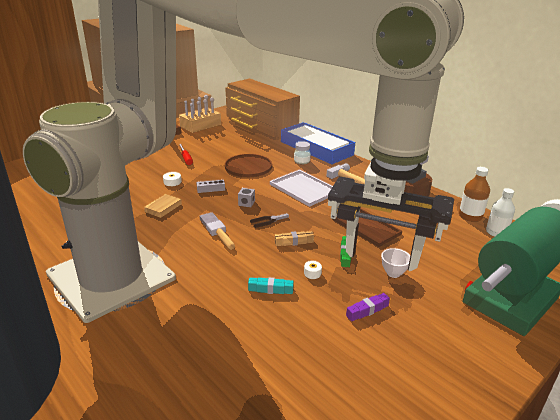

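The top view shows the large wheel at (123,283), small wheel (388,279), cube (232,240), bar (174,255), clamp (335,255) and pliers (284,248). The dish is at (157,179), the wide tray at (253,164) and the narrow tray at (365,173). In the side view they are all clear of the arm.

```bash
cat > h.py <<'E'
import cv2,numpy as np
def ray(c,uv,z):
    uv=np.atleast_2d(uv).astype(float);T=c["T"]
    d=np.c_[(uv[:,0]-c["cx"])/c["fx"],(uv[:,1]-c["cy"])/c["fy"],np.ones(len(uv))]@T[:3,:3].T
    o=T[:3,3];return (o+d*((z-o[2])/d[:,2])[:,None])[:,:2]
def seg(c,name,seed,box,kind):
    im=c["image"];hsv=cv2.cvtColor(im,cv2.COLOR_RGB2HSV).astype(int);H,S,V=hsv[...,0],hsv[...,1],hsv[...,2]
    m={"grey":S<75,"white":(S<80)&(V>120),"pale":((S<135)&(V>120)),"dark":V<110}[kind]
    w=np.zeros(m.shape,np.uint8);x,y=seed;w[y-box:y+box,x-box:x+box]=m[y-box:y+box,x-box:x+box]
    w=cv2.morphologyEx(w,cv2.MORPH_CLOSE,np.ones((3,3)))
    cs,_=cv2.findContours(w,cv2.RETR_EXTERNAL,cv2.CHAIN_APPROX_NONE)
    return max(cs,key=cv2.contourArea)[:,0,:]
E
python3 - <<'E'
from h import *
c=dict(np.load("top0.npz"));im=cv2.resize(c["image"][120:330,90:440],None,fx=2.2,fy=2.2,interpolation=cv2.INTER_CUBIC)[:,:,::-1].copy()
for n,s,b,k,z in[("large",(123,283),18,"white",.024),("small",(388,279),15,"white",.024),("cube",(232,240),15,"grey",.04),("bezel",(174,255),24,"grey",.024),("clamp",(335,255),24,"pale",.024),("dish",(157,179),38,"dark",.012),("wide",(253,164),44,"white",.012),("narrow",(365,173),44,"dark",.012)]:
    q=seg(c,n,s,b,k);w=ray(c,q,z).astype(np.float32);r=cv2.minAreaRect(w);e=cv2.minEnclosingCircle(w)
    bx=cv2.boxPoints(r);l=max((bx[1]-bx[0],bx[2]-bx[1]),key=np.linalg.norm)
    print(n,np.round(r[0],4),np.round(r[1],3),"yaw",round(float(np.degrees(np.arctan2(l[1],l[0]))),1),"circ",np.round(e[0],4),round(e[1],4))
    cv2.polylines(im,[((q-[90,120]+.5)*2.2).astype(np.int32)],True,(0,255,255),1)
cv2.imwrite("pics/seg.png",im)
E
```

```text
large [0.3515 0.3106] [0.056 0.055] yaw 9.5 circ [0.3509 0.3089] 0.0298
small [ 0.3536 -0.3   ] [0.041 0.041] yaw -2.6 circ [ 0.3534 -0.3   ] 0.022
cube [0.443  0.0541] [0.046 0.04 ] yaw 33.6 circ [0.4428 0.0548] 0.0291
bezel [0.4146 0.1915] [0.035 0.084] yaw -29.7 circ [0.4148 0.1912] 0.044
clamp [ 0.4123 -0.179 ] [0.027 0.016] yaw 58.0 circ [ 0.4131 -0.18  ] 0.0142
dish [0.6008 0.2371] [0.17  0.159] yaw 49.3 circ [0.602 0.236] 0.0865
wide [0.638  0.0111] [0.18  0.131] yaw 89.2 circ [0.6378 0.0099] 0.1103
narrow [ 0.607  -0.2611] [0.183 0.101] yaw 86.8 circ [ 0.6074 -0.2619] 0.1024
```

View pics/seg.png

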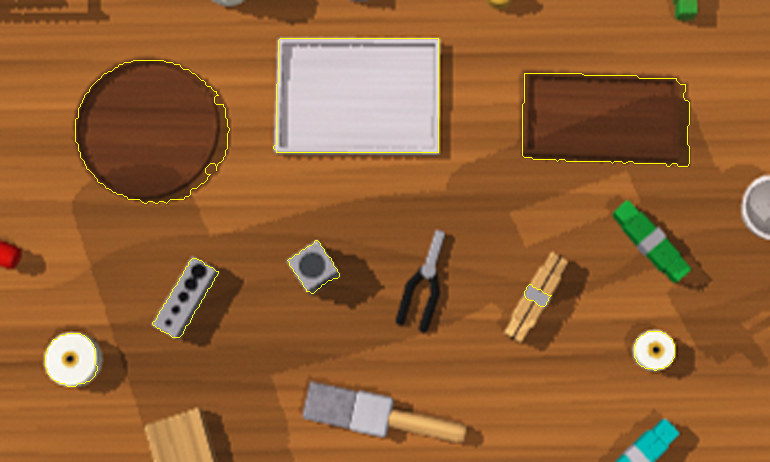

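Both overlays fit the pieces. I correct each centre for the visible near side and take the clamp's axis from its ends (yaw about -30°). Next I need a planner that turns waypoints into rows.

```bash
cat >> h.py <<'E'
from scipy.spatial.transform import Rotation as Ro
def plan(s,wps,src=None):
    """wps: (x,y,tip_z,closing-line yaw deg or None). Prints one row per call, rows needed and predicted q6."""
    p=np.array(s["tool_pos"]);R=Ro.from_rotvec(s["orientation"])
    X=R.as_matrix()[:,0];k=np.arctan2(X[1],X[0])-s["q"][0]+s["q"][5]
    for x,y,tz,yw in wps:
        cur=np.degrees(np.arctan2(R.as_matrix()[1,1],R.as_matrix()[0,1]))
        d=0 if yw is None else (yw-cur+90)%180-90
        q6=lambda dd:(np.arctan2(y,x)+k-np.radians(cur+dd+90)+np.pi)%(2*np.pi)-np.pi
        if abs(q6(d))>2.5: d+=180 if d<0 else -180
        yaw=np.radians(cur+d)
        Rt=Ro.from_matrix(np.array([[-np.sin(yaw),np.cos(yaw),0],[np.cos(yaw),np.sin(yaw),0],[0,0,-1]]).T@np.eye(3)) if False else Ro.from_matrix(np.c_[np.cross([np.cos(yaw),np.sin(yaw),0],[0,0,-1]),[np.cos(yaw),np.sin(yaw),0],[0,0,-1]])
        sh=R.inv().apply(np.array([x,y,tz+.186])-p)/.2;tr=(R.inv()*Rt).as_rotvec()/np.pi
        row=np.round(np.r_[sh,tr],3)
        print(row.tolist(),"rows %.1f %.1f q6 %.2f"%(np.linalg.norm(sh)*3.2,np.linalg.norm(tr)*180/10.7,q6(d)))
        p=p+R.apply(row[:3]*.2);R=R*Ro.from_rotvec(row[3:]*np.pi)
E
python3 - <<'E'
from h import *;from plant import *
c=dict(np.load("top0.npz"));print("dish",ray(c,[157.5,179.5],.012),"narrow",ray(c,[90+603/2.2,120+118/2.2],.012),"pliers",ray(c,[90+428/2.2,120+270/2.2],.006))
s=read_state();Y=Ro.from_rotvec(s["orientation"]).as_matrix()[:,1];print("tool y",Y.round(3))
plan(s,[(.354,-.301,.115,90),(.354,-.301,.006,None),(.354,-.301,.115,None),(.5,-.05,.115,45),(.602,.199,.115,0),(.602,.199,.012,None),(.602,.199,.115,None)])
E
```

```text
dish [[0.59939714 0.23885645]] narrow [[ 0.60671058 -0.25920221]] pliers [[ 0.44259447 -0.06584726]]
tool y [ 0.441 -0.897 -0.002]
[0.924, -0.867, 0.516, -0.001, 0.0, 0.145] rows 4.4 2.4 q6 0.87
[0.001, -0.001, 0.545, 0.0, -0.0, 0.0] rows 1.7 0.0 q6 0.86
[-0.0, 0.001, -0.545, 0.0, -0.0, 0.0] rows 1.7 0.0 q6 0.86
[0.731, -1.254, -0.002, 0.0, -0.0, 0.25] rows 4.6 4.2 q6 2.26
[-0.518, -1.242, -0.002, 0.001, 0.0, -0.75] rows 4.3 12.6 q6 0.32
[-0.0, 0.0, 0.515, -0.0, -0.0, -0.0] rows 1.6 0.0 q6 0.32
[-0.0, -0.0, -0.515, -0.0, -0.0, -0.0] rows 1.6 0.0 q6 0.32
```

>>> arm_command([
  [0.924,-0.867,0.516,-0.001,0,0.145],
  [0.924,-0.867,0.516,-0.001,0,0.145],
  [0.924,-0.867,0.516,-0.001,0,0.145],
  [0.924,-0.867,0.516,-0.001,0,0.145],
  [0.924,-0.867,0.516,-0.001,0,0.145],
], fingers=-1, force=15)

```text
t: 0.72
tool_pos: [0.3541, -0.2981, 0.2992]
orientation: [3.142, 0.005, -0.002]
force: [-1.0, -0.5, 0.5]
opening: 0.0928
gripper_force: 0.0
```

Run:
```python
from h import *;from plant import *
c=read_camera("side");cv2.imwrite("pics/side1.png",c["image"][...,::-1])
s=read_state();print(s["tool_pos"],s["q"],s["dq"])
plan(s,[(.354,-.301,.006,90),(.354,-.301,.115,None),(.48,-.03,.115,-45),(.601,.202,.115,0),(.601,.202,.012,None),(.601,.202,.115,None)])
```

```text
[ 0.35444904 -0.29710207  0.29856505] [-8.08458564e-01 -1.70481042e-01  1.98232675e+00 -1.98940139e-04
  1.33192067e+00  7.58675260e-01] [-0.05731495  0.02042057 -0.04570562 -0.01171091  0.02299948 -0.07110579]
[-0.001, 0.02, 0.533, -0.0, 0.001, 0.001] rows 1.7 0.0 q6 0.87
[0.0, -0.001, -0.545, -0.0, -0.0, -0.0] rows 1.7 0.0 q6 0.87
[0.631, -1.354, 0.003, -0.0, -0.001, -0.25] rows 4.8 4.2 q6 0.72
[1.248, -0.392, -0.001, -0.0, 0.0, -0.25] rows 4.2 4.2 q6 0.32
[0.0, 0.001, 0.515, -0.0, -0.0, -0.0] rows 1.6 0.0 q6 0.32
[0.0, -0.0, -0.515, -0.0, -0.0, -0.0] rows 1.6 0.0 q6 0.32
```

View pics/side1.png

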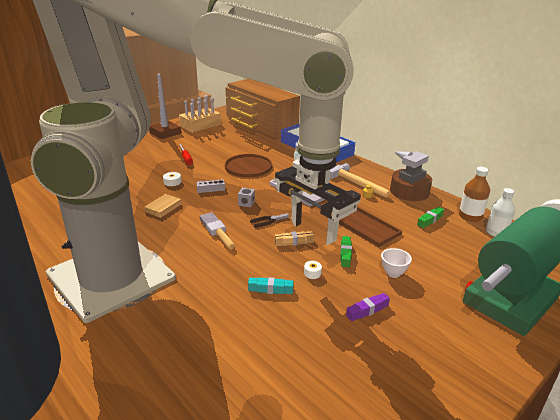

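The side view shows the gripper over the small wheel at (313,268), with nothing in its way. The residual is overshoot that is still settling, so I'll chain from the commanded poses.

>>> arm_command([
  [0,0,0.2,0,0,0],
  [0,0,0.4,0,0,0],
  [0,0,0.545,0,0,0],
  [0,0,0.545,0,0,0],
  [0,0,0.545,0,0,0],
])

```text
t: 1.4
tool_pos: [0.3544, -0.3023, 0.1937]
orientation: [3.138, 0.002, 0.002]
force: [0.5, -0.5, 0.2]
opening: 0.093
gripper_force: 0.0
```

>>> arm_command([
  [0,0,0,0,0,0],
  [0,0,0,0,0,0],
  [0,0,0,0,0,0],
  [0,0,0,0,0,0],
  [0,0,0,0,0,0],
], fingers=1, force=15)

```text
t: 2.02
tool_pos: [0.3541, -0.3017, 0.1926]
orientation: [3.139, 0.002, 0.001]
force: [-0.1, -0.2, -0.0]
opening: 0.0475
gripper_force: 0.0
```

>>> arm_command([
  [0,0,0,0,0,0],
  [0,0,-0.2,0,0,0],
  [0,0,-0.4,0,0,0],
  [0,0,-0.545,0,0,0],
  [0,0,-0.545,0,0,0],
])

```text
t: 2.65
tool_pos: [0.3548, -0.3021, 0.3041]
orientation: [3.135, 0.002, 0.007]
force: [-0.5, -0.4, -0.5]
opening: 0.0415
gripper_force: 15.0
```

Gripped, with the opening at 41.5 mm. Carrying it to the dish.

>>> arm_command([
  [0.12,-0.28,0,0,0,-0.05],
  [0.25,-0.55,0,0,0,-0.1],
  [0.4,-0.85,0,0,0,-0.15],
  [0.51,-1,0,0,0,-0.2],
  [0.51,-1,0,0,0,-0.22],
])

```text
t: 3.28
tool_pos: [0.4563, -0.0985, 0.2991]
orientation: [2.95, 1.077, -0.003]
force: [-0.2, -0.7, -0.7]
opening: 0.0412
gripper_force: 15.0
```

Run:
```python
from h import *;from plant import *
s=read_state();print(s["tool_pos"],s["opening"])
plan(s,[(.54,.08,.115,-20),(.601,.202,.115,0),(.601,.202,.012,None),(.601,.202,.115,None)])
```

```text
[ 0.45631248 -0.0985376   0.29911919] 0.04116021553944621
[0.895, -0.413, -0.011, -0.0, 0.001, -0.166] rows 3.2 2.8 q6 0.50
[0.678, 0.078, 0.0, 0.0, -0.0, -0.111] rows 2.2 1.9 q6 0.32
[-0.001, -0.001, 0.515, 0.0, -0.0, 0.0] rows 1.6 0.0 q6 0.33
[0.001, 0.001, -0.515, 0.0, -0.0, 0.0] rows 1.6 0.0 q6 0.33
```

>>> arm_command([
  [0.25,-0.1,0,0,0,-0.05],
  [0.5,-0.2,0,0,0,-0.1],
  [0.75,-0.35,0,0,0,-0.15],
  [0.895,-0.413,-0.006,0,0.001,-0.166],
  [0.895,-0.413,-0.006,0,0.001,-0.166],
])

```text
t: 3.9
tool_pos: [0.5407, 0.0785, 0.2997]
orientation: [2.577, 1.796, -0.0]
force: [0.3, -0.7, -0.4]
opening: 0.0417
gripper_force: 15.0
```

>>> arm_command([
  [0.3,0.04,0,0,0,-0.05],
  [0.6,0.07,0,0,0,-0.1],
  [0.678,0.078,0,0,0,-0.111],
  [0.678,0.078,0,0,0,-0.111],
  [0.678,0.078,0,0,0,-0.111],
])

```text
t: 4.53
tool_pos: [0.6024, 0.1965, 0.3011]
orientation: [2.232, 2.208, -0.0]
force: [0.7, 0.1, -0.1]
opening: 0.0417
gripper_force: 15.0
```

Run:
```python
from h import *;from plant import *
c=read_camera("side");cv2.imwrite("pics/side2.png",cv2.resize(c["image"][60:300,120:440],None,fx=2,fy=2,interpolation=cv2.INTER_CUBIC)[...,::-1])
s=read_state();print(s["tool_pos"],s["opening"],s["q"][5])
plan(s,[(.601,.202,.0125,0)])
```

```text
[0.60242337 0.1965163  0.30144904] 0.04154678568983456 0.2461939197219099
[0.028, -0.008, 0.515, 0.001, 0.0, -0.003] rows 1.6 0.1 q6 0.32
```

View pics/side2.png

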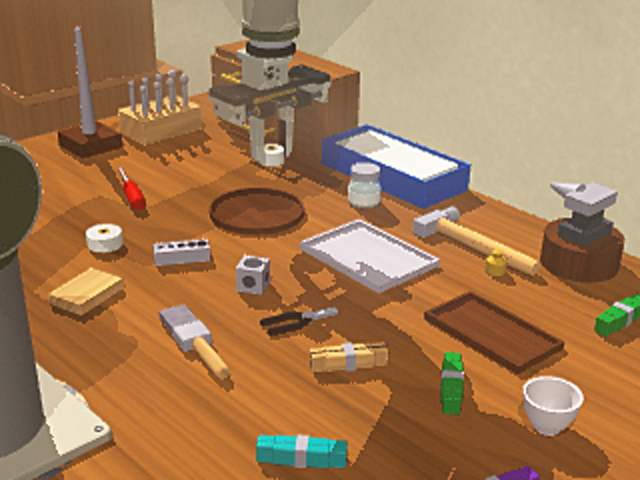

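The wheel hangs level between the fingers at (272,155) in the crop, with the dish below at (257,210). Lowering and releasing.

>>> arm_command([
  [0,0,0.2,0,0,0],
  [0,0,0.4,0,0,0],
  [0,0,0.48,0,0,0],
  [0,0,0.515,0,0,0],
  [0,0,0.515,0,0,0],
])

```text
t: 5.2
tool_pos: [0.6035, 0.198, 0.1998]
orientation: [2.229, 2.21, 0.004]
force: [-0.3, 0.7, 0.2]
opening: 0.0415
gripper_force: 15.0
```

>>> arm_command([
  [0,0,0,0,0,0],
  [0,0,0,0,0,0],
  [0,0,0,0,0,0],
  [0,0,0,0,0,0],
  [0,0,0,0,0,0],
])

```text
t: 5.82
tool_pos: [0.603, 0.1982, 0.1988]
orientation: [2.229, 2.211, 0.002]
force: [-0.3, 0.3, 0.3]
opening: 0.0415
gripper_force: 15.0
```

Run:
```python
from h import *;from plant import *
s=read_state();print(s["tool_pos"],s["force"],s["opening"])
plan(s,[(.601,.202,.0125,0),(.601,.202,.115,0),(.352,.311,.115,0),(.352,.311,.006,0),(.352,.311,.115,0),(.601,.266,.115,0),(.601,.266,.012,0)])
```

```text
[0.60304584 0.19822631 0.19881988] [-0.30427766  0.31700184  0.34617959] 0.04145472978162176
[0.019, -0.01, 0.002, 0.001, 0.0, -0.003] rows 0.1 0.0 q6 0.32
[-0.0, -0.001, -0.513, -0.0, 0.0, 0.0] rows 1.6 0.0 q6 0.32
[0.546, -1.244, 0.001, -0.0, 0.0, 0.0] rows 4.3 0.0 q6 0.72
[0.0, 0.0, 0.545, -0.0, 0.0, 0.0] rows 1.7 0.0 q6 0.72
[0.0, -0.0, -0.545, -0.0, 0.0, 0.0] rows 1.7 0.0 q6 0.72
[-0.226, 1.245, -0.001, -0.0, 0.0, 0.0] rows 4.0 0.0 q6 0.42
[-0.0, 0.0, 0.515, -0.0, 0.0, 0.0] rows 1.6 0.0 q6 0.42
```

>>> arm_command([
  [0,0,0,0,0,0],
  [0,0,0,0,0,0],
  [0,0,0,0,0,0],
  [0,0,0,0,0,0],
  [0,0,0,0,0,0],
], fingers=-0.3)

```text
t: 6.45
tool_pos: [0.6031, 0.1982, 0.1988]
orientation: [2.229, 2.211, 0.002]
force: [0.7, -0.1, 0.4]
opening: 0.0602
gripper_force: 0.0
```

>>> arm_command([
  [0,0,-0.15,0,0,0],
  [0,0,-0.3,0,0,0],
  [0,0,-0.5,0,0,0],
  [0,0,-0.515,0,0,0],
  [0,0,-0.515,0,0,0],
], fingers=-1)

```text
t: 7.08
tool_pos: [0.6027, 0.1982, 0.3017]
orientation: [2.229, 2.211, 0.003]
force: [-0.2, -0.1, -0.8]
opening: 0.093
gripper_force: 0.0
```

>>> arm_command([
  [0.25,-0.5,0,0,0,0],
  [0.4,-0.8,0,0,0,0],
  [0.5,-1,0,0,0,0],
  [0.56,-1,0,0,0,0],
  [0.56,-1,0,0,0,0],
])

```text
t: 7.7
tool_pos: [0.4011, 0.313, 0.2993]
orientation: [2.226, 2.216, -0.003]
force: [0.3, 0.3, 0.8]
opening: 0.0934
gripper_force: 0.0
```

>>> arm_command([
  [0,-0.25,0,0,0,0],
  [0,-0.255,0,0,0,0],
  [0,-0.255,0,0,0,0],
  [0,-0.255,0,0,0,0],
  [0,-0.255,0,0,0,0],
])

```text
t: 8.32
tool_pos: [0.3535, 0.3121, 0.3011]
orientation: [2.23, 2.21, 0.002]
force: [-0.1, 0.1, 0.1]
opening: 0.0929
gripper_force: 0.0
```

Run:
```python
from h import *;from plant import *
s=read_state();print(s["tool_pos"],s["force"],s["opening"])
c=read_camera("top");np.savez("top1.npz",**c);cv2.imwrite("pics/top1.png",c["image"][...,::-1])
plan(s,[(.352,.311,.115,0),(.352,.311,.006,0),(.352,.311,.115,0),(.601,.266,.115,0),(.601,.266,.012,0)])
```

```text
[0.35354234 0.31212922 0.30114378] [-0.13823385  0.09780936  0.12240177] 0.09285949218430654
[-0.006, -0.008, 0.001, 0.001, 0.0, -0.003] rows 0.0 0.1 q6 0.72
[0.001, 0.001, 0.545, -0.0, 0.0, 0.0] rows 1.7 0.0 q6 0.72
[-0.001, -0.001, -0.545, -0.0, 0.0, 0.0] rows 1.7 0.0 q6 0.72
[-0.225, 1.245, -0.001, -0.0, 0.0, 0.0] rows 4.0 0.0 q6 0.42
[0.0, 0.001, 0.515, -0.0, 0.0, 0.0] rows 1.6 0.0 q6 0.42
```

View pics/top1.png

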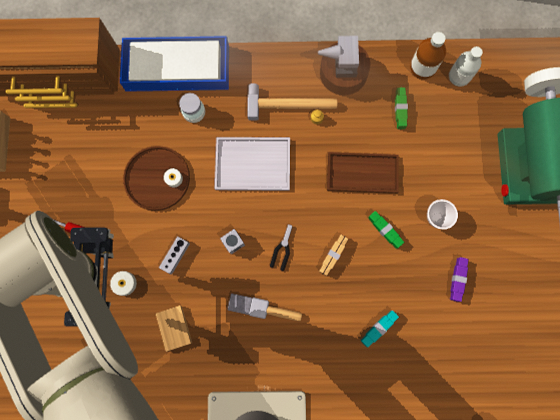

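The small wheel lies flat in the dish at (173,177), and the gripper is over the large wheel at (123,283).

>>> arm_command([
  [0,0,0.2,0,0,0],
  [0,0,0.4,0,0,0],
  [0,0,0.545,0,0,0],
  [0,0,0.545,0,0,0],
  [0,0,0.545,0,0,0],
])

```text
t: 9.0
tool_pos: [0.3537, 0.3126, 0.1933]
orientation: [2.229, 2.21, 0.004]
force: [-0.5, -0.7, 0.5]
opening: 0.0928
gripper_force: 0.0
```

>>> arm_command([
  [0,0,0,0,0,0],
  [0,0,0,0,0,0],
  [0,0,0,0,0,0],
  [0,0,0,0,0,0],
  [0,0,0,0,0,0],
], fingers=1)

```text
t: 9.62
tool_pos: [0.3531, 0.3123, 0.1923]
orientation: [2.229, 2.211, 0.003]
force: [-0.5, 0.4, 2.5]
opening: 0.0554
gripper_force: 15.0
```

>>> arm_command([
  [0,0,0,0,0,0],
  [0,0,-0.2,0,0,0],
  [0,0,-0.4,0,0,0],
  [0,0,-0.545,0,0,0],
  [0,0,-0.545,0,0,0],
])

```text
t: 10.25
tool_pos: [0.3536, 0.3129, 0.3036]
orientation: [2.228, 2.21, 0.01]
force: [0.9, -1.0, -0.7]
opening: 0.0554
gripper_force: 15.0
```

>>> arm_command([
  [-0.05,0.25,0,0,0,0],
  [-0.1,0.5,0,0,0,0],
  [-0.15,0.75,0,0,0,0],
  [-0.2,0.95,0,0,0,0],
  [-0.22,1,0,0,0,0],
])

```text
t: 10.88
tool_pos: [0.5537, 0.2654, 0.2991]
orientation: [2.232, 2.209, -0.002]
force: [0.0, 1.6, -1.2]
opening: 0.056
gripper_force: 15.0
```

>>> arm_command([
  [0,0.15,0,0,0,0],
  [0,0.24,0,0,0,0],
  [0,0.24,0,0,0,0],
  [0,0.24,0,0,0,0],
  [0,0.24,0,0,0,0],
])

```text
t: 11.5
tool_pos: [0.5994, 0.2666, 0.3015]
orientation: [2.229, 2.212, 0.001]
force: [-0.3, -0.0, -0.7]
opening: 0.0558
gripper_force: 15.0
```

Run:
```python
from h import *;from plant import *
s=read_state();print(s["tool_pos"],s["force"],s["opening"])
c=read_camera("side");cv2.imwrite("pics/side3.png",cv2.resize(c["image"][60:220,160:360],None,fx=3,fy=3,interpolation=cv2.INTER_CUBIC)[...,::-1])
plan(s,[(.601,.266,.0125,0)])
```

```text
[0.59942916 0.26656356 0.30145185] [-0.28722338 -0.02679064 -0.7111731 ] 0.055816642894393635
[-0.002, 0.007, 0.515, 0.001, 0.0, -0.002] rows 1.6 0.0 q6 0.42
```

View pics/side3.png

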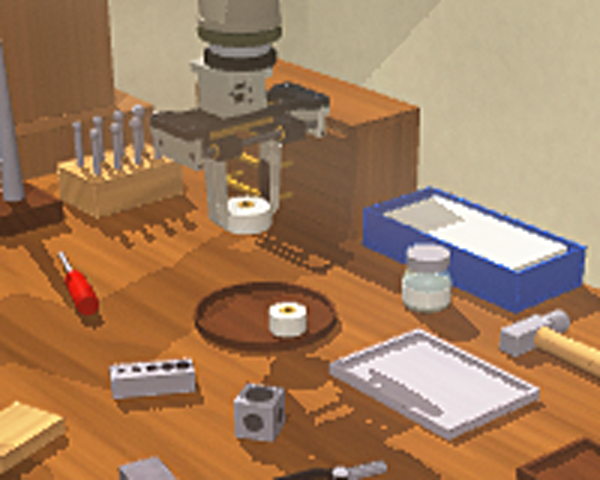

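The large wheel is held level above the dish at (247,214), and the small one is down at (287,318). Lowering it and then going on to the bar.

>>> arm_command([
  [0,0,0.2,0,0,0],
  [0,0,0.4,0,0,0],
  [0,0,0.48,0,0,0],
  [0,0,0.515,0,0,0],
  [0,0,0.515,0,0,0],
])

```text
t: 12.18
tool_pos: [0.601, 0.2664, 0.1998]
orientation: [2.229, 2.211, 0.004]
force: [1.0, -0.2, -0.2]
opening: 0.0559
gripper_force: 15.0
```

>>> arm_command([
  [0,0,0,0,0,0],
  [0,0,0,0,0,0],
  [0,0,0,0,0,0],
  [0,0,0,0,0,0],
  [0,0,0,0,0,0],
])

```text
t: 12.8
tool_pos: [0.6006, 0.2662, 0.1988]
orientation: [2.229, 2.211, 0.002]
force: [-0.3, -0.2, -1.0]
opening: 0.0555
gripper_force: 15.0
```

>>> arm_command([
  [0,0,0,0,0,0],
  [0,0,0,0,0,0],
  [0,0,0,0,0,0],
  [0,0,0,0,0,0],
  [0,0,0,0,0,0],
], fingers=-0.6)

```text
t: 13.42
tool_pos: [0.6006, 0.2662, 0.1988]
orientation: [2.229, 2.211, 0.002]
force: [0.3, -0.1, 1.0]
opening: 0.0745
gripper_force: 0.0
```

>>> arm_command([
  [0,0,-0.15,0,0,0],
  [0,0,-0.3,0,0,0],
  [0,0,-0.5,0,0,0],
  [0,0,-0.515,0,0,0],
  [0,0,-0.515,0,0,0],
], fingers=-1, force=40)

```text
t: 14.05
tool_pos: [0.6003, 0.2662, 0.3016]
orientation: [2.229, 2.211, 0.003]
force: [-0.7, 0.3, -0.8]
opening: 0.093
gripper_force: 0.0
```

Run:
```python
from h import *;from plant import *
s=read_state();print(s["tool_pos"],s["force"],s["opening"],s["q"][5])
plan(s,[(.5,.23,.115,30),(.416,.194,.115,60.3),(.416,.194,.006,None),(.416,.194,.115,None),(.52,.12,.115,75),(.64,.046,.115,89.2),(.64,.046,.012,None)])
```

```text
[0.60033029 0.2662335  0.30155073] [-0.69101425  0.33554964 -0.79886694] 0.09299892708908508 0.3482082858707848
[-0.185, -0.5, 0.001, 0.001, 0.0, -0.169] rows 1.7 2.8 q6 -0.09
[0.054, -0.454, 0.001, -0.0, 0.0, -0.169] rows 1.5 2.8 q6 -0.62
[-0.0, 0.0, 0.545, -0.0, 0.0, 0.0] rows 1.7 0.0 q6 -0.62
[-0.0, -0.0, -0.545, -0.0, 0.0, 0.0] rows 1.7 0.0 q6 -0.62
[-0.635, -0.065, 0.0, -0.0, 0.0, -0.081] rows 2.0 1.4 q6 -1.08
[-0.676, -0.201, 0.0, -0.0, -0.0, -0.079] rows 2.3 1.3 q6 -1.48
[0.0, 0.0, 0.515, -0.0, -0.0, -0.0] rows 1.6 0.0 q6 -1.48
```

>>> arm_command([
  [-0.05,-0.15,0,0,0,-0.05],
  [-0.1,-0.3,0,0,0,-0.1],
  [-0.185,-0.5,0.001,0,0,-0.15],
  [-0.185,-0.5,0.001,0.001,0,-0.169],
  [-0.185,-0.5,0.001,0.001,0,-0.169],
])

```text
t: 14.68
tool_pos: [0.4992, 0.2298, 0.2996]
orientation: [-1.572, -2.718, 0.005]
force: [0.6, 0.5, 0.4]
opening: 0.093
gripper_force: 0.0
```

>>> arm_command([
  [0.02,-0.15,0,0,0,-0.05],
  [0.04,-0.3,0,0,0,-0.1],
  [0.054,-0.454,0.001,0,0,-0.169],
  [0.054,-0.454,0.001,0,0,-0.169],
  [0.054,-0.454,0.001,0,0,-0.169],
])

```text
t: 15.3
tool_pos: [0.4167, 0.1943, 0.3013]
orientation: [0.808, 3.035, -0.001]
force: [0.3, 0.8, -0.2]
opening: 0.0933
gripper_force: 0.0
```

>>> arm_command([
  [0,0,0.2,0,0,0],
  [0,0,0.4,0,0,0],
  [0,0,0.545,0,0,0],
  [0,0,0.545,0,0,0],
  [0,0,0.545,0,0,0],
])

```text
t: 15.92
tool_pos: [0.417, 0.1943, 0.1933]
orientation: [0.805, 3.036, -0.001]
force: [0.6, -0.2, -0.6]
opening: 0.0932
gripper_force: 0.0
```

>>> arm_command([
  [0,0,0,0,0,0],
  [0,0,0,0,0,0],
  [0,0,0,0,0,0],
  [0,0,0,0,0,0],
  [0,0,0,0,0,0],
], fingers=1, force=40)

```text
t: 16.55
tool_pos: [0.416, 0.194, 0.1923]
orientation: [-0.803, -3.037, 0.002]
force: [0.2, -0.1, -0.0]
opening: 0.0476
gripper_force: 0.0
```

>>> arm_command([
  [0,0,0,0,0,0],
  [0,0,0,0,0,0],
  [0,0,0,0,0,0],
  [0,0,-0.1,0,0,0],
  [0,0,-0.2,0,0,0],
])

```text
t: 17.18
tool_pos: [0.4152, 0.1938, 0.2316]
orientation: [-0.803, -3.035, 0.004]
force: [-0.6, -0.1, -4.6]
opening: 0.0298
gripper_force: 40.0
```

>>> arm_command([
  [0,0,-0.15,0,0,0],
  [0,0,-0.3,0,0,0],
  [0,0,-0.345,0,0,0],
  [0,0,-0.345,0,0,0],
  [0,0,-0.345,0,0,0],
])

```text
t: 17.8
tool_pos: [0.4154, 0.1939, 0.2994]
orientation: [-0.803, -3.035, 0.005]
force: [0.3, 0.3, -3.9]
opening: 0.0296
gripper_force: 40.0
```

Run:
```python
from h import *;from plant import *
s=read_state();print(s["tool_pos"],s["force"],s["wrist_torque"],s["opening"],s["q"][5])
c=read_camera("side");cv2.imwrite("pics/side4.png",cv2.resize(c["image"][60:220,140:340],None,fx=3,fy=3,interpolation=cv2.INTER_CUBIC)[...,::-1])
plan(s,[(.52,.12,.115,75),(.64,.046,.115,89.2),(.64,.046,.012,None)])
```

```text
[0.41538004 0.19387922 0.29945   ] [ 0.33740391  0.3115237  -3.88058544] [-0.01886847 -0.18063677 -0.01515682] 0.029576211648979105 -0.7282111523849903
[-0.637, -0.063, -0.009, -0.001, -0.001, -0.081] rows 2.0 1.4 q6 -1.08
[-0.676, -0.201, 0.001, -0.0, 0.0, -0.079] rows 2.3 1.3 q6 -1.48
[0.001, 0.0, 0.515, -0.0, 0.0, 0.0] rows 1.6 0.0 q6 -1.48
```

View pics/side4.png

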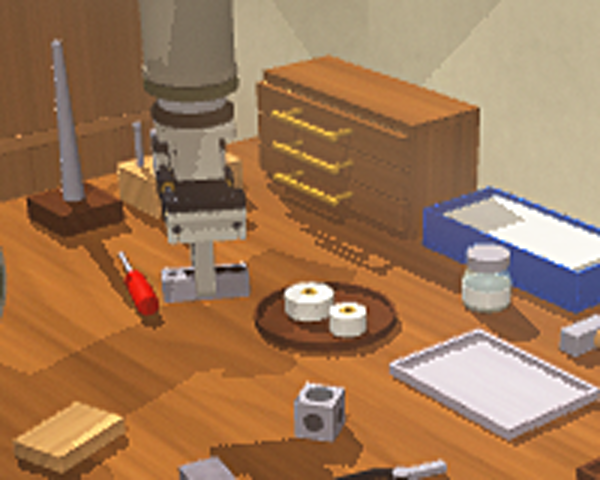

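Both wheels are in the dish, and the bar is held level at (205,283). On to the wide tray.

>>> arm_command([
  [-0.2,-0.02,0,0,0,-0.03],
  [-0.4,-0.04,0,0,0,-0.06],
  [-0.6,-0.06,0,0,0,-0.081],
  [-0.637,-0.063,0,0,0,-0.081],
  [-0.637,-0.063,0,0,0,-0.081],
])

```text
t: 18.48
tool_pos: [0.5202, 0.12, 0.3]
orientation: [-0.414, -3.112, 0.003]
force: [0.8, 0.7, -4.4]
opening: 0.0295
gripper_force: 40.0
```

>>> arm_command([
  [-0.2,-0.06,0,0,0,-0.03],
  [-0.4,-0.12,0,0,0,-0.06],
  [-0.6,-0.18,0,0,0,-0.079],
  [-0.676,-0.201,0,0,0,-0.079],
  [-0.676,-0.201,0,0,0,-0.079],
])

```text
t: 19.1
tool_pos: [0.6404, 0.0466, 0.3005]
orientation: [-0.024, -3.14, 0.002]
force: [-0.3, -0.2, -3.1]
opening: 0.0299
gripper_force: 40.0
```

>>> arm_command([
  [0,0,0.1,0,0,0],
  [0,0,0.2,0,0,0],
  [0,0,0.3,0,0,0],
  [0,0,0.38,0,0,0],
  [0,0,0.4,0,0,0],
])

```text
t: 19.73
tool_pos: [0.6397, 0.0462, 0.219]
orientation: [-0.023, -3.138, 0.002]
force: [0.9, 0.3, -5.3]
opening: 0.0296
gripper_force: 40.0
```

Run:
```python
from h import *;from plant import *
s=read_state();print(s["tool_pos"],s["force"],s["wrist_torque"],s["opening"],s["q"][5])
c=read_camera("side");cv2.imwrite("pics/side5.png",cv2.resize(c["image"][90:250,200:400],None,fx=3,fy=3,interpolation=cv2.INTER_CUBIC)[...,::-1])
plan(s,[(.64,.046,.012,89.2)])
```

```text
[0.639736   0.04623798 0.21901243] [ 0.91292564  0.33477447 -5.33116932] [ 0.08169624 -0.1339008  -0.04944567] 0.029629183664450505 -1.563328881546361
[-0.002, -0.001, 0.105, -0.0, -0.001, -0.0] rows 0.3 0.0 q6 -1.48
```

View pics/side5.png

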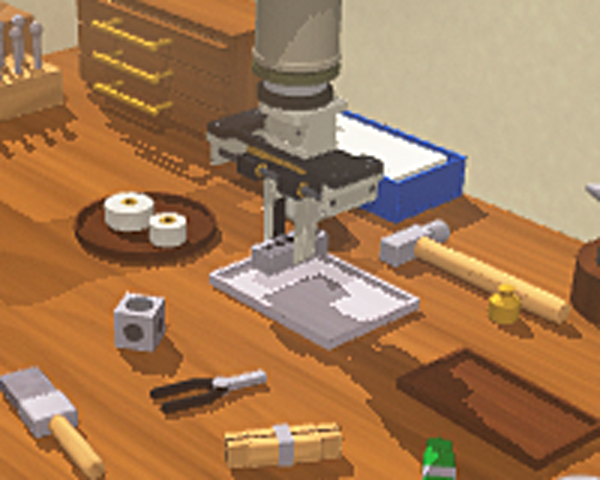

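The bar sits over the near-left part of the tray at (290,252), clear of the rims. Lowering, releasing, then over to the cube.

>>> arm_command([
  [0,0,0.05,0,0,0],
  [0,0,0.08,0,0,0],
  [0,0,0.1,0,0,0],
  [0,0,0.104,0,0,0],
  [0,0,0.104,0,0,0],
])

```text
t: 20.4
tool_pos: [0.6407, 0.0461, 0.2007]
orientation: [-0.023, -3.141, 0.002]
force: [-0.0, -0.6, -5.2]
opening: 0.0299
gripper_force: 40.0
```

>>> arm_command([
  [0,0,0,0,0,0],
  [0,0,0,0,0,0],
  [0,0,0,0,0,0],
  [0,0,0,0,0,0],
  [0,0,0,0,0,0],
], fingers=-0.08)

```text
t: 21.02
tool_pos: [0.6406, 0.0461, 0.2006]
orientation: [-0.023, -3.141, 0.002]
force: [0.3, 0.2, 0.2]
opening: 0.0501
gripper_force: 0.0
```

>>> arm_command([
  [0,0,-0.15,0,0,0],
  [0,0,-0.3,0,0,0],
  [0,0,-0.5,0,0,0],
  [0,0,-0.504,0,0,0],
  [0,0,-0.504,0,0,0],
], fingers=-0.08)

```text
t: 21.65
tool_pos: [0.6405, 0.0463, 0.301]
orientation: [-0.023, -3.141, 0.002]
force: [-0.1, 0.9, 0.0]
opening: 0.0504
gripper_force: 0.0
```

Run:
```python
from h import *;from plant import *
s=read_state();print(s["tool_pos"],s["force"],s["opening"],s["q"][5])
plan(s,[(.54,.05,.115,60),(.4457,.0562,.115,33.6),(.4457,.0562,.010,None),(.4457,.0562,.115,None),(.55,0,.115,15),(.64,-.03,.115,-.8),(.64,-.03,.016,None)])
```

```text
[0.64052242 0.04625598 0.30099586] [-0.07679357  0.86655792  0.01919526] 0.05039239866128395 -1.563412737452208
[0.503, 0.011, 0.0, -0.0, -0.0, 0.162] rows 1.6 2.7 q6 -0.95
[0.424, -0.208, 0.001, -0.0, 0.0, 0.147] rows 1.5 2.5 q6 -0.46
[0.0, 0.0, 0.525, -0.0, 0.0, 0.0] rows 1.7 0.0 q6 -0.46
[-0.0, -0.0, -0.525, -0.0, 0.0, 0.0] rows 1.7 0.0 q6 -0.46
[-0.523, 0.279, -0.0, -0.0, 0.0, 0.103] rows 1.9 1.7 q6 -0.26
[-0.261, 0.396, -0.001, -0.0, 0.0, 0.088] rows 1.5 1.5 q6 -0.03
[0.001, 0.0, 0.495, -0.0, 0.0, 0.0] rows 1.6 0.0 q6 -0.03
```

>>> arm_command([
  [0.15,0,0,0,0,0.05],
  [0.3,0.01,0,0,0,0.1],
  [0.503,0.011,0,0,0,0.15],
  [0.503,0.011,0,0,0,0.162],
  [0.503,0.011,0,0,0,0.162],
], fingers=-1)

```text
t: 22.28
tool_pos: [0.5393, 0.0499, 0.2998]
orientation: [-0.811, -3.032, 0.003]
force: [0.5, 0.0, 0.1]
opening: 0.0917
gripper_force: 0.0
```

>>> arm_command([
  [0.15,-0.07,0,0,0,0.05],
  [0.3,-0.14,0,0,0,0.1],
  [0.424,-0.208,0,0,0,0.147],
  [0.424,-0.208,0,0,0,0.147],
  [0.424,-0.208,0,0,0,0.147],
])

```text
t: 22.9
tool_pos: [0.4467, 0.0562, 0.3015]
orientation: [1.481, 2.77, -0.002]
force: [1.0, -0.3, -0.1]
opening: 0.0929
gripper_force: 0.0
```

>>> arm_command([
  [0,0,0.2,0,0,0],
  [0,0,0.4,0,0,0],
  [0,0,0.525,0,0,0],
  [0,0,0.525,0,0,0],
  [0,0,0.525,0,0,0],
])

```text
t: 23.52
tool_pos: [0.4469, 0.0561, 0.1974]
orientation: [1.484, 2.768, -0.001]
force: [0.4, -0.8, 0.0]
opening: 0.0928
gripper_force: 0.0
```

>>> arm_command([
  [0,0,0,0,0,0],
  [0,0,0,0,0,0],
  [0,0,0,0,0,0],
  [0,0,0,0,0,0],
  [0,0,0,0,0,0],
], fingers=1, force=40)

```text
t: 24.15
tool_pos: [0.4458, 0.0561, 0.1965]
orientation: [1.486, 2.768, -0.002]
force: [0.6, 0.5, 0.1]
opening: 0.0471
gripper_force: 0.0
```

>>> arm_command([
  [0,0,0,0,0,0],
  [0,0,0,0,0,0],
  [0,0,0,0,0,0],
  [0,0,-0.1,0,0,0],
  [0,0,-0.2,0,0,0],
])

```text
t: 24.78
tool_pos: [0.4451, 0.0561, 0.2358]
orientation: [-1.485, -2.766, 0.004]
force: [-0.0, 0.1, -3.6]
opening: 0.0396
gripper_force: 40.0
```

>>> arm_command([
  [0,0,-0.15,0,0,0],
  [0,0,-0.3,0,0,0],
  [0,0,-0.325,0,0,0],
  [0,0,-0.325,0,0,0],
  [0,0,-0.325,0,0,0],
])

```text
t: 25.4
tool_pos: [0.4451, 0.0562, 0.2995]
orientation: [-1.485, -2.766, 0.004]
force: [-0.4, 0.7, -4.9]
opening: 0.0396
gripper_force: 40.0
```

Run:
```python
from h import *;from plant import *
s=read_state();print(s["tool_pos"],s["force"],s["wrist_torque"],s["opening"],s["q"][5])
c=read_camera("side");cv2.imwrite("pics/side6.png",cv2.resize(c["image"][90:250,180:380],None,fx=3,fy=3,interpolation=cv2.INTER_CUBIC)[...,::-1])
plan(s,[(.55,0,.115,15),(.64,-.03,.115,-.8),(.64,-.03,.016,None)])
```

```text
[0.4451463  0.05623631 0.29953016] [-0.41308879  0.71154474 -4.90553248] [ 0.02216006 -0.0902999   0.02135067] 0.03959982529533223 -0.5734315516055432
[-0.524, 0.281, -0.009, -0.001, -0.0, 0.103] rows 1.9 1.7 q6 -0.26
[-0.261, 0.396, -0.0, -0.0, 0.0, 0.088] rows 1.5 1.5 q6 -0.03
[-0.0, 0.001, 0.495, -0.0, 0.0, 0.0] rows 1.6 0.0 q6 -0.03
```

View pics/side6.png

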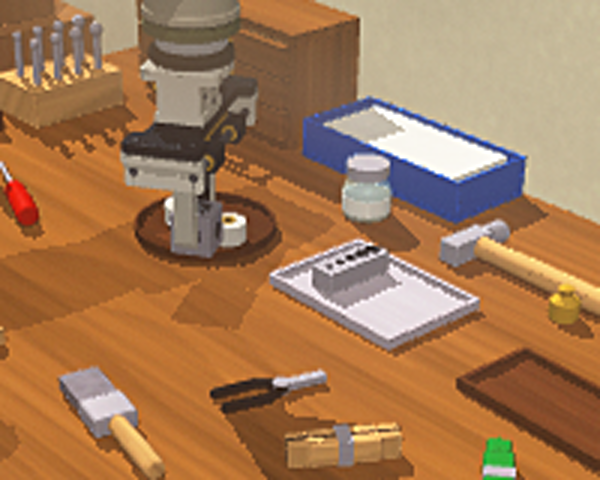

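The bar lies in the wide tray at (350,275), and the cube is held at (195,235). Moving the cube into the tray.

>>> arm_command([
  [-0.18,0.1,0,0,0,0.04],
  [-0.36,0.19,0,0,0,0.08],
  [-0.524,0.281,0,0,0,0.103],
  [-0.524,0.281,0,0,0,0.103],
  [-0.524,0.281,0,0,0,0.103],
])

```text
t: 26.08
tool_pos: [0.55, 0.0001, 0.3]
orientation: [-1.91, -2.491, 0.004]
force: [-0.6, 0.1, -4.2]
opening: 0.0398
gripper_force: 40.0
```

>>> arm_command([
  [-0.1,0.15,0,0,0,0.03],
  [-0.2,0.3,0,0,0,0.06],
  [-0.261,0.396,0,0,0,0.088],
  [-0.261,0.396,0,0,0,0.088],
  [-0.261,0.396,0,0,0,0.088],
])

```text
t: 26.7
tool_pos: [0.6397, -0.0293, 0.3009]
orientation: [-2.234, -2.207, 0.003]
force: [-0.2, -0.1, -4.3]
opening: 0.0399
gripper_force: 40.0
```

>>> arm_command([
  [0,0,0.15,0,0,0],
  [0,0,0.3,0,0,0],
  [0,0,0.4,0,0,0],
  [0,0,0.47,0,0,0],
  [0,0,0.48,0,0,0],
])

```text
t: 27.32
tool_pos: [0.6401, -0.0299, 0.2046]
orientation: [-2.237, -2.205, 0.003]
force: [0.0, 0.7, -3.7]
opening: 0.0396
gripper_force: 40.0
```

>>> arm_command([
  [0,0,0.002,0,0,0],
  [0,0,0.002,0,0,0],
  [0,0,0.002,0,0,0],
  [0,0,0.002,0,0,0],
  [0,0,0.002,0,0,0],
])

```text
t: 27.95
tool_pos: [0.6406, -0.0301, 0.2051]
orientation: [2.237, 2.205, -0.002]
force: [-0.4, -0.2, -4.7]
opening: 0.0396
gripper_force: 40.0
```

Still 3 to 4 mm up; lowering 3 mm more and releasing, then up.

>>> arm_command([
  [0,0,0.01,0,0,0],
  [0,0,0.014,0,0,0],
  [0,0,0.014,0,0,0],
  [0,0,0.014,0,0,0],
  [0,0,0.014,0,0,0],
])

```text
t: 28.58
tool_pos: [0.6406, -0.0301, 0.2023]
orientation: [2.237, 2.205, -0.002]
force: [0.2, 0.0, -4.1]
opening: 0.0398
gripper_force: 40.0
```

>>> arm_command([
  [0,0,0,0,0,0],
  [0,0,0,0,0,0],
  [0,0,0,0,0,0],
  [0,0,0,0,0,0],
  [0,0,0,0,0,0],
], fingers=-0.25)

```text
t: 29.2
tool_pos: [0.6406, -0.0301, 0.2023]
orientation: [2.237, 2.205, -0.002]
force: [0.6, -0.1, -0.4]
opening: 0.0581
gripper_force: 0.0
```

>>> arm_command([
  [0,0,-0.15,0,0,0],
  [0,0,-0.3,0,0,0],
  [0,0,-0.49,0,0,0],
  [0,0,-0.49,0,0,0],
  [0,0,-0.49,0,0,0],
])

```text
t: 29.82
tool_pos: [0.6405, -0.0299, 0.2998]
orientation: [2.237, 2.205, -0.002]
force: [-0.6, -0.2, -0.2]
opening: 0.0583
gripper_force: 0.0
```

Run:
```python
from h import *;from plant import *
s=read_state();print(s["tool_pos"],s["force"],s["opening"],s["q"][5])
plan(s,[(.53,-.1,.115,30),(.414,-.181,.115,60),(.414,-.181,.006,None),(.414,-.181,.115,None),(.51,-.22,.115,30),(.607,-.259,.115,-3),(.607,-.259,.012,None)])
c=read_camera("top")
q=seg(c,"clamp",(335,255),24,"pale");w=ray(c,q,.024).astype(np.float32);print(cv2.minAreaRect(w))
```

```text
[ 0.6404689  -0.02988989  0.29980611] [-0.59619873 -0.16876361 -0.19231661] 0.05829655411487776 -0.11146640732747498
[-0.358, -0.547, -0.005, -0.0, 0.0, -0.171] rows 2.1 2.9 q6 -0.71
[-0.062, -0.705, 0.001, -0.0, 0.0, -0.167] rows 2.3 2.8 q6 -1.46
[0.0, 0.001, 0.545, -0.0, -0.0, -0.0] rows 1.7 0.0 q6 -1.46
[0.0, -0.001, -0.545, -0.0, -0.0, -0.0] rows 1.7 0.0 q6 -1.46
[-0.513, 0.071, -0.0, -0.0, 0.0, 0.167] rows 1.7 2.8 q6 -0.93
[-0.411, 0.323, -0.0, -0.0, 0.0, 0.183] rows 1.7 3.1 q6 -0.35
[0.001, 0.0, 0.515, -0.0, 0.0, 0.0] rows 1.6 0.0 q6 -0.35
((0.413593590259552, -0.18023356795310974), (0.027798619121313095, 0.025572314858436584), 89.27232360839844)
```

>>> arm_command([
  [-0.1,-0.15,0,0,0,-0.05],
  [-0.2,-0.3,0,0,0,-0.1],
  [-0.3,-0.45,0,0,0,-0.15],
  [-0.358,-0.547,-0.005,0,0,-0.171],
  [-0.358,-0.547,-0.005,0,0,-0.171],
], fingers=-1, force=15)

```text
t: 30.5
tool_pos: [0.5289, -0.1004, 0.2999]
orientation: [-1.573, -2.717, 0.003]
force: [0.5, 0.6, 0.3]
opening: 0.0924
gripper_force: 0.0
```

>>> arm_command([
  [-0.02,-0.2,0,0,0,-0.05],
  [-0.04,-0.4,0,0,0,-0.1],
  [-0.05,-0.6,0,0,0,-0.15],
  [-0.062,-0.705,0,0,0,-0.167],
  [-0.062,-0.705,0,0,0,-0.167],
])

```text
t: 31.12
tool_pos: [0.4141, -0.1814, 0.301]
orientation: [-0.818, -3.033, 0.002]
force: [0.8, 0.3, -0.6]
opening: 0.0924
gripper_force: 0.0
```

>>> arm_command([
  [0,0,0.2,0,0,0],
  [0,0,0.4,0,0,0],
  [0,0,0.545,0,0,0],
  [0,0,0.545,0,0,0],
  [0,0,0.545,0,0,0],
])

```text
t: 31.75
tool_pos: [0.4152, -0.1811, 0.1934]
orientation: [0.813, 3.034, -0.002]
force: [0.1, -0.7, 1.2]
opening: 0.0928
gripper_force: 0.0
```

>>> arm_command([
  [0,0,0,0,0,0],
  [0,0,0,0,0,0],
  [0,0,0,0,0,0],
  [0,0,0,0,0,0],
  [0,0,0,0,0,0],
], fingers=1, force=15)

```text
t: 32.38
tool_pos: [0.4141, -0.1813, 0.1926]
orientation: [-0.813, -3.034, 0.002]
force: [0.1, 0.1, -0.4]
opening: 0.0475
gripper_force: 0.0
```

>>> arm_command([
  [0,0,0,0,0,0],
  [0,0,0,0,0,0],
  [0,0,0,0,0,0],
  [0,0,-0.1,0,0,0],
  [0,0,-0.2,0,0,0],
])

```text
t: 33.0
tool_pos: [0.4139, -0.181, 0.2326]
orientation: [-0.812, -3.033, 0.002]
force: [0.4, -0.3, -0.6]
opening: 0.0262
gripper_force: 14.8
```

>>> arm_command([
  [0,0,-0.15,0,0,0],
  [0,0,-0.3,0,0,0],
  [0,0,-0.345,0,0,0],
  [0,0,-0.345,0,0,0],
  [0,0,-0.345,0,0,0],
])

```text
t: 33.62
tool_pos: [0.4138, -0.1808, 0.3]
orientation: [-0.812, -3.032, 0.001]
force: [0.3, 0.1, -0.1]
opening: 0.0256
gripper_force: 14.8
```

Run:
```python
from h import *;from plant import *
s=read_state();print(s["tool_pos"],s["force"],s["wrist_torque"],s["opening"],s["q"][5])
c=read_camera("side");cv2.imwrite("pics/side7.png",cv2.resize(c["image"][120:280,200:400],None,fx=3,fy=3,interpolation=cv2.INTER_CUBIC)[...,::-1])
plan(s,[(.51,-.22,.115,30),(.607,-.259,.115,-3),(.607,-.259,.012,None)])
```

```text
[ 0.4137654  -0.18079974  0.29997849] [ 0.32465698  0.07071389 -0.11856951] [ 0.06163986 -0.07603618 -0.01608581] 0.025639534961168827 -1.5721280723374635
[-0.515, 0.071, -0.006, -0.001, -0.001, 0.167] rows 1.7 2.8 q6 -0.93
[-0.411, 0.322, 0.001, 0.001, 0.0, 0.183] rows 1.7 3.1 q6 -0.35
[0.001, 0.001, 0.515, -0.0, 0.0, 0.0] rows 1.6 0.0 q6 -0.35
```

View pics/side7.png

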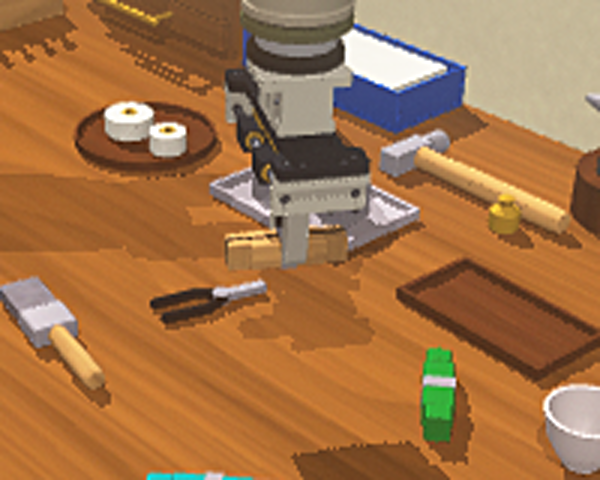

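The clamp is held level at (290,245), and the pliers at (208,298) are untouched. On to the narrow tray.

>>> arm_command([
  [-0.15,0.02,0,0,0,0.05],
  [-0.3,0.04,0,0,0,0.1],
  [-0.45,0.06,0,0,0,0.15],
  [-0.515,0.071,0,0,0,0.167],
  [-0.515,0.071,0,0,0,0.167],
])

```text
t: 34.3
tool_pos: [0.5107, -0.2203, 0.3]
orientation: [-1.57, -2.719, 0.002]
force: [-0.6, 0.7, -0.6]
opening: 0.0258
gripper_force: 14.8
```

>>> arm_command([
  [-0.12,0.1,0,0,0,0.05],
  [-0.24,0.2,0,0,0,0.1],
  [-0.36,0.28,0,0,0,0.15],
  [-0.411,0.322,0,0,0,0.183],
  [-0.411,0.322,0,0,0,0.183],
])

```text
t: 34.92
tool_pos: [0.6071, -0.2592, 0.3005]
orientation: [-2.276, -2.164, 0.003]
force: [-0.4, 0.3, -0.6]
opening: 0.0259
gripper_force: 14.8
```

>>> arm_command([
  [0,0,0.15,0,0,0],
  [0,0,0.3,0,0,0],
  [0,0,0.4,0,0,0],
  [0,0,0.42,0,0,0],
  [0,0,0.42,0,0,0],
])

```text
t: 35.55
tool_pos: [0.6074, -0.2595, 0.2181]
orientation: [2.277, 2.163, -0.002]
force: [0.5, -0.4, -0.2]
opening: 0.0259
gripper_force: 14.8
```

Run:
```python
from h import *;from plant import *
s=read_state();print(s["tool_pos"],s["force"],s["opening"],s["q"][5])
c=read_camera("side");cv2.imwrite("pics/side8.png",cv2.resize(c["image"][120:280,260:460],None,fx=3,fy=3,interpolation=cv2.INTER_CUBIC)[...,::-1])
plan(s,[(.607,-.259,.0125,-3)])
```

```text
[ 0.60740428 -0.25948831  0.21813253] [ 0.5350769  -0.40696523 -0.19895061] 0.02593402041996515 -0.42905544393314865
[0.002, -0.002, 0.098, 0.0, 0.0, 0.0] rows 0.3 0.0 q6 -0.35
```

View pics/side8.png

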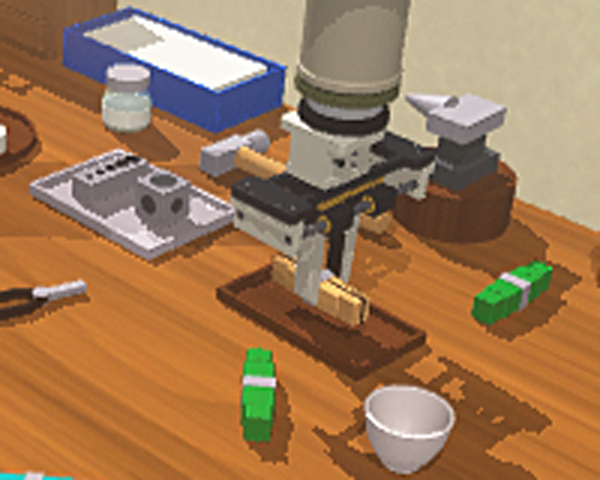

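The clamp is over the narrow tray at (320,290), lined up with it. The cube and bar are both flat in the wide tray. Lowering and opening only a little.

>>> arm_command([
  [0,0,0.05,0,0,0],
  [0,0,0.08,0,0,0],
  [0,0,0.1,0,0,0],
  [0,0,0.1,0,0,0],
  [0,0,0.1,0,0,0],
])

```text
t: 36.22
tool_pos: [0.6073, -0.2594, 0.1974]
orientation: [2.278, 2.163, -0.002]
force: [0.1, 0.2, 0.0]
opening: 0.0263
gripper_force: 14.9
```

>>> arm_command([
  [0,0,0,0,0,0],
  [0,0,0,0,0,0],
  [0,0,0,0,0,0],
  [0,0,0,0,0,0],
  [0,0,0,0,0,0],
], fingers=0.23)

```text
t: 36.85
tool_pos: [0.6073, -0.2594, 0.1975]
orientation: [2.278, 2.162, -0.002]
force: [0.6, -0.2, -0.2]
opening: 0.0359
gripper_force: 0.0
```

>>> arm_command([
  [0,0,-0.1,0,0,0],
  [0,0,-0.3,0,0,0],
  [0,0,-0.6,0,0,0],
  [0,0,-0.7,0,0,0],
  [0,0,-0.7,0,0,0],
])

```text
t: 37.48
tool_pos: [0.608, -0.2596, 0.341]
orientation: [2.274, 2.159, 0.001]
force: [0.3, 0.1, 0.3]
opening: 0.0361
gripper_force: 0.0
```

>>> arm_command([
  [0.2,-0.2,0,0,0,0],
  [0.4,-0.4,0,0,0,0],
  [0.5,-0.7,0,0,0,0],
  [0.5,-1,0,0,0,0],
  [0.5,-1,0,0,0,0],
])

```text
t: 38.1
tool_pos: [0.4084, -0.1474, 0.3336]
orientation: [-2.275, -2.158, 0.006]
force: [0.5, -0.3, -0.2]
opening: 0.0357
gripper_force: 0.0
```

Run:
```python
from h import *;from plant import *
s=read_state();print(s["tool_pos"],s["force"],s["opening"])
c=read_camera("top");cv2.imwrite("pics/top2.png",c["image"][...,::-1])
c=read_camera("side");cv2.imwrite("pics/side9.png",cv2.resize(c["image"][110:290,180:440],None,fx=3,fy=3,interpolation=cv2.INTER_CUBIC)[...,::-1])
```

```text
[ 0.40841917 -0.14739116  0.33359006] [ 0.50064466 -0.25655258 -0.24052239] 0.03567545572863706
```

View pics/top2.png

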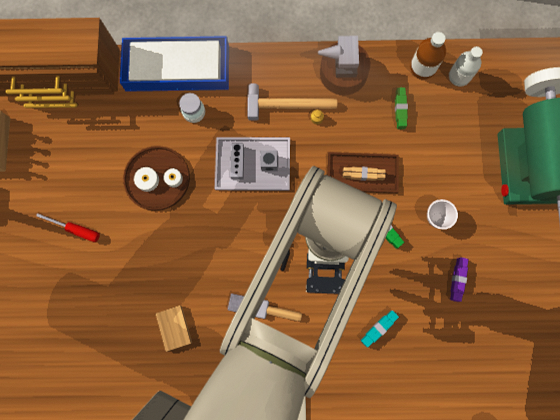

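View pics/side9.png

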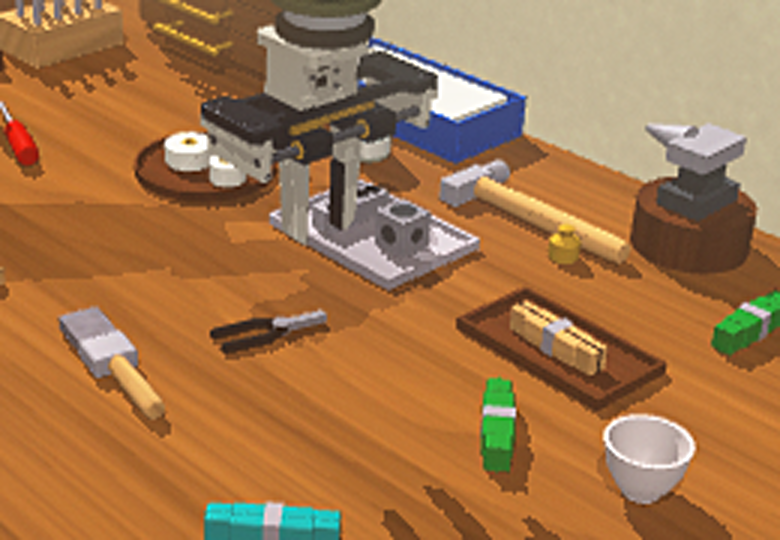

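All five pieces lie flat: the wheels in the dish at (147,178) and (173,177), the bar and cube in the wide tray at (237,160) and (269,158), and the clamp in the narrow tray at (363,173). The pliers are unmoved and the robot is touching nothing.

```bash
python3 -c "
from plant import *
print(close_job())"
```

```text
the job is handed in; nothing more can be done
None
```

I handed the job in at about 38 s: in the last camera views both wheels lie flat in the round dish, both steel blocks in the wide tray and the ring clamp in the narrow tray, with the pliers unmoved (no verdict was returned).

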